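# Open the tea chest for self-service

## Robot

A 6-joint arm with a two-finger parallel gripper is mounted at the origin on a cart in front of the work surface, level with it; the furniture and walls round the work are solid. World frame = base frame: x ahead of the robot, y to its left, z up, the work surface at z = 0. Lengths are in m, angles in rad, forces in N, time in s.
With the tool pointing down it reaches from about 0.35 to 0.875 m from the base axis. Payload 4.2 kg.
Tool frame: the origin (TCP) lies between the finger pads; the fingertips stand 19 mm ahead of it and the grasp point (between the pads) is the TCP; z points along the fingers, y is the line along which they close (so a half turn about z gives the same grasp; the last joint's range is limited). The gripper opens to 85 mm and grips with 20 to 120 N. Pads are 22 mm wide; open, the fingers measure 114 mm over their backs; the gripper's body (76 mm by 85 mm) begins 54 mm behind the grasp point. The pads swing forward as they close: fully open they stand 13 mm farther back than shut.
Start: joints at [-0.847, 0.385, 0.008, 0, -1.194, -0.259], TCP at [0.28, -0.559, 0.226] pointing down, gripper open.
Joint ranges: [-3.14, 3.14], [-1.21, 2.06], [-1.07, 1.41], [-3.16, 2.05], [-2.99, -0.16], [-3.1, 3.1]. Speed limits (rad/s): [2.79, 2.79, 3.14, 3.14, 3.14, 3.14].

## Interface

Orientations are given as [roll, pitch, yaw] about the fixed x, y, z axes, in that order (R = Rz(yaw) Ry(pitch) Rx(roll)).
In Python, from station import * gives the robot as it stands. The module is installed in compiled form; this text tells all that it offers.
- The arm moves only by the shell command python3 -m pendant 'ROWS' [FORCE]. ROWS is a JSON object of lists of equal length, an entry for each row: "hand": the closure in counts, from 0 (fully open) to 255 (shut); "xyz": the shift along the world's x, y, z in mm, a list of three; "roll": the turn about the world's z in rad. In form: {"hand": [hand, ...], "xyz": [[tx, ty, tz], ...], "roll": [roll, ...]}. A call has 1 to 10 rows; each row is the pose to reach, as a shift and turn from the pose commanded when the call began; what a row does not reach only later rows make up. A row lasts 1/12 s, in which the tool goes at most 41.7 mm and 7.16 degrees, less where a joint would pass 70% of its speed; a pose out of reach is approached as far as the arm can. A call with a gripper value outside its range is refused whole. The fingers move at their own pace and stop on an object; FORCE is the grip in N (left out, the last holds). Time passes only in rows, so rows that repeat a pose let the fingers close. It gives the time, the measured TCP pose, the force, the opening and the grip force at its end, in the units of the state.
- sense(): the state, without advancing time (a new reading comes with each control period).
- get_image(name): name is "side" or "top"; returns the picture (384x512x3 uint8, red, green, blue); there is no depth.
- get_calibration(name): a dict with "fovy" (degrees; the focal length in pixels is half the picture's height over the tangent of half this angle, whatever the lens; pixels are square), "cx", "cy" (the principal point, pixels), "T" (4x4, takes a point from camera to world coordinates). Camera axes: x right, y down, z forward; pixel columns grow to the right and rows downward; lengths in m; the calibration is good to about 2 mm. A picture is of the moment at which its call begins. get_calibration takes no time and is no camera call.
- sign_off(): hands the job in; it is judged then, once.
The state is a dict: "time": time; "joint_positions": joint angles; "qd": joint speeds; "tau": joint torques, N m; "position": TCP position; "eef_rot": TCP orientation; "contact_force": force on the tool from outside, world axes, zero at the start; "wrist_torque": the same for the moment, N m; "grip_width": finger opening in m; "grasp_force": force on a finger pad.
Only numpy, scipy, OpenCV 4.12 (cv2) and the standard library are available. Lean on these libraries where they do the work, as an engineer would, in place of code of your own. Each camera call takes 0.05 s, during which the arm holds its last target. There are 200 camera calls.

## Task

Set the wooden tea chest out open for the afternoon break: with a fingertip turn the steel latch fully aside, until it lies along the front edge and clear of the lid, then push the lid up by its finger tab and tip it past upright so that it rests fully open on its stop by its own weight, and let go. Only push and touch: pinch and lift nothing, do not force or fling the lid, and leave the chest, the mug, the honey jar and the creamer tub where they stand.

Things in the scene. Friction and masses are not known exactly. Their poses are not given: they have to be found in the camera images.
- tea_chest: Loose low wooden chest, windowed lid, 120 (x) by 250 (y) mm, 82 mm high shut, 1.9 kg. Its front faces the robot's right, its hinge side the left (up to 0.25 rad askew). Origin: centre of its underside; +x from front to hinge side (about world +y), +y along its width (about world -x), z up. On the front: the lid's finger tab in the middle, the steel latch at the end far from the robot (y = -80 mm).
- lid (a joint): Lid angle: 0 shut, grows as the front edge rises, 1.57 upright, 1.95 fully open on the stop. The lid (12 mm thick, reaching 120 mm forward from its hinge, about 0.26 kg) falls shut from anywhere short of about 1.5 and open by itself beyond about 1.65, at no more than about 3 rad/s. About 1.5 N at the tab lifts it once the latch is clear.
- latch (a joint): Latch angle about the vertical: 0 = straight across the front edge, its rear end over the lid, holding it down. Turns either way to stops at 1.65 and -1.65; positive: the knob moves away from the tab (chest's -y). Fully aside is 1.57 or -1.57, along the front edge; clear of the lid beyond 1.22. Stays where it is left (friction, 0.6 N at the knob).
- latch_knob (a point): Middle of the top of the steel thumb knob (11 mm diameter, standing 16 mm above the latch bar) on the front end of the latch, 30 mm from the pivot, 107 mm above the counter.
- latch_pivot (a point): Latch pivot, at the height of the top of the bar: 75 mm in front of the centre of the chest, at y = -80 mm of the chest, 91.5 mm above the counter. The steel bar is 16 mm wide, 8 mm thick, with round ends 38 mm in front of (knob end) and 27 mm behind the pivot; under the pivot is a wooden block 22 mm wide reaching 26 mm out from the chest's front.
- lid_tab (a point): Middle of the front edge of the lid's finger tab, at its underside. The tab is 70 mm wide, 9 mm thick and overhangs the chest's front face by 24 mm; shut, its underside is 70 mm above the counter, with free space below it. It lies 144 mm from the hinge line.
- lid_hinge_line (a point): Middle of the lid's hinge line: the chest's rear top edge, 60 mm behind its centre, 70 mm above the counter; the line runs along the chest's y.
- mug: Bystander: mug, 81x113x101 mm, behind the chest's hinge side, clear of the open lid; origin at the centre of its underside.
- honey_jar: Bystander: tall round honey jar, 65 mm diameter, 118 mm high, in front of the chest beyond its latch end; origin at the centre of its underside.
- creamer_tub: Bystander: small creamer tub, 42x37x24 mm, behind the chest's hinge side, near the mug; origin at the centre of its underside.

How it is judged:
On the way, in this order (a step that is already met when the one before it is completed fails the run):
1. the latch is turned aside while the lid is still shut ((value of joint latch above 1.22 rad or value of joint latch below -1.22 rad) and value of joint lid below 0.1 rad), for 0.2 s.
2. the lid has been tipped past upright (value of joint lid above 1.65 rad), for 0.1 s.
At the end, for the whole second after the job is handed in: The lid rests by itself on its open stop (angle above 1.85 rad, at rest), the latch is still turned aside (more than 1.22 rad either way), and the chest stands flat within 30 mm of where it stood (value of joint lid above 1.85 rad and velocity of joint lid between -0.1 and 0.1 rad/s and (value of joint latch above 1.22 rad or value of joint latch below -1.22 rad) and distance of tea_chest from where it was at the start of the episode below 0.03 m and angle between tea_chest's own z axis and vertical below 0.03 rad and linear speed of tea_chest below 0.02 m/s); the robot touches nothing.
It fails at once if the chest was shoved away (more than 30 mm), lifted or tipped (distance of tea_chest from where it was at the start of the episode above 0.03 m or angle between tea_chest's own z axis and vertical above 0.1 rad).
It fails at once if the lid was flung open (faster than 5 rad/s) (velocity of joint lid above 5 rad/s).
It fails at once if the lid was pinched or forced (over 25 N from the fingers) (contact force between the fingers and lid above 25 N).
It fails at once if the latch was pinched or forced (over 25 N from the fingers) (contact force between the fingers and latch above 25 N).
It fails at once if the mug, honey jar or creamer tub was moved (more than 20 mm) (distance of any of mug, honey_jar, creamer_tub from where it was at the start of the episode above 0.02 m).
It also fails if it takes over 70 s, if anything falls off the work surface, if the arm or the gripper's body presses on something with over 40 N, if the wrist force passes 120 N, or if a joint passes its speed limit or range.

## Working session

There is one attempt and no reset: what is moved stays moved. The work goes in short steps, Python scripts to look and compute and a shell command to move; the robot and the scene stay as the last step left them, time stands still between calls to the robot, and variables do not carry over. Pictures are saved under pics/ and viewed, at most 10 in all, crops included, and the job is handed in when it is done.

```bash
mkdir -p pics; python3 - <<'E'
from station import *
import cv2
for n in("top","side"):
    cv2.imwrite(f"pics/{n}0.png",cv2.resize(get_image(n)[:,:,::-1],None,fx=1.5,fy=1.5,interpolation=cv2.INTER_CUBIC))
    c=get_calibration(n);print(n,c)
s=sense();print(s["time"],s["position"],s["eef_rot"],s["grip_width"])
E
```

```text
top {'fovy': 51.638713779378776, 'cx': 258.25735483293107, 'cy': 191.34077271801476, 'T': array([[ 0.02522675, -0.99835054,  0.05157325,  0.52743732],
       [-0.99963207, -0.02570625, -0.00865516,  0.07287136],
       [ 0.00996664, -0.05133594, -0.99863171,  0.97685807],
       [ 0.        ,  0.        ,  0.        ,  1.        ]])}
side {'fovy': 51.92477478965566, 'cx': 255.40751185815967, 'cy': 191.26210746642678, 'T': array([[-0.806167  , -0.3217524 ,  0.49655831,  0.12680102],
       [-0.5915659 ,  0.45534532, -0.66536488,  0.69296204],
       [-0.01202276, -0.83014218, -0.55742212,  0.60713728],
       [ 0.        ,  0.        ,  0.        ,  1.        ]])}
0.1 [ 0.27992687 -0.55820823  0.22493276] [ 3.13963735e+00 -8.03771929e-05 -2.67693885e+00] 0.08520019645679186
```

View pics/top0.png

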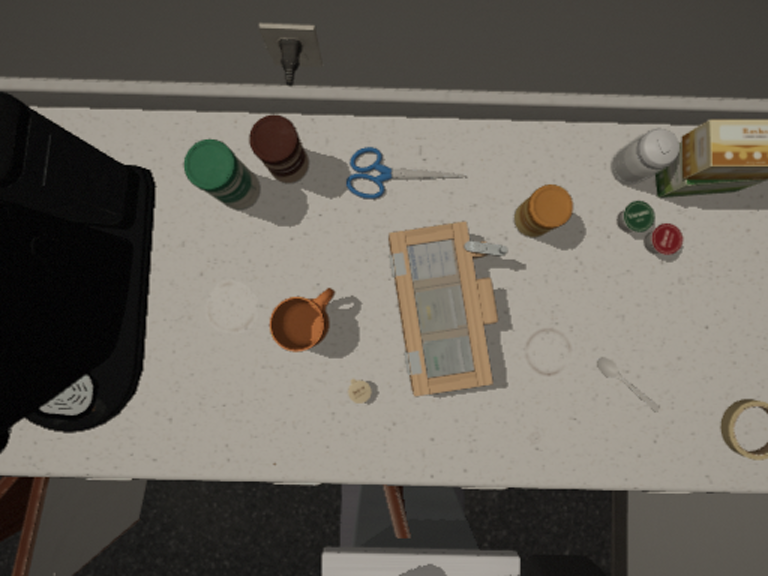

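View pics/side0.png

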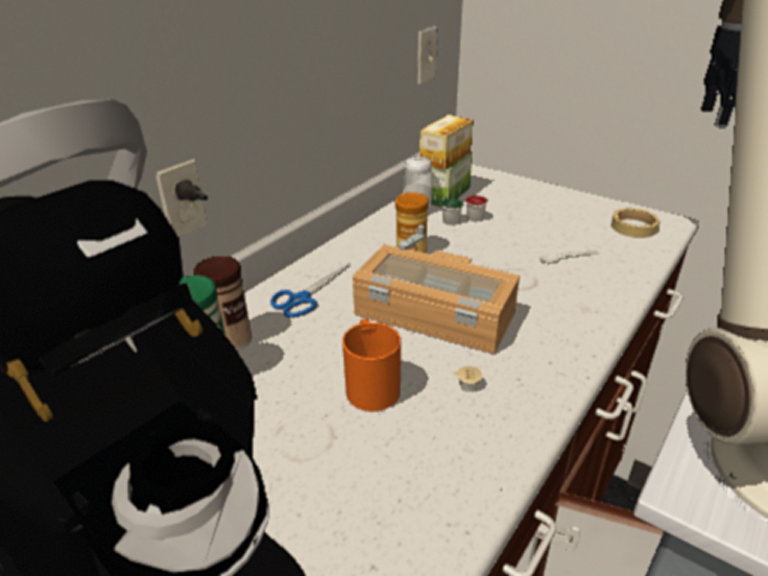

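The top view shows the lid corners at about (389,233), (467,222), (492,385) and (415,395) in the 1.5x picture. The latch knob is near (503,251), the tab's front edge runs from (491,279) to (497,321), and the honey jar lid is at (550,208). I'll convert these to positions and enlarge the latch area.

```bash
cat > h.py <<'E'
from station import *
import numpy as np, cv2
def ray(n,u,v,z):
    c=get_calibration(n);f=192/np.tan(np.radians(c["fovy"]/2));T=c["T"]
    d=T[:3,:3]@[(u-c["cx"])/f,(v-c["cy"])/f,1]
    return (T[:3,3]+d*(z-T[2,3])/d[2])
def proj(n,p):
    c=get_calibration(n);f=192/np.tan(np.radians(c["fovy"]/2));T=c["T"]
    q=T[:3,:3].T@(np.array(p)-T[:3,3]);return np.array([c["cx"]+f*q[0]/q[2],c["cy"]+f*q[1]/q[2]])
def crop(n,name,u0,v0,u1,v1,k):
    im=get_image(n)[v0:v1,u0:u1,::-1]
    cv2.imwrite(f"pics/{name}.png",cv2.resize(im,None,fx=k,fy=k,interpolation=cv2.INTER_CUBIC))
E
python3 - <<'E'
from h import *
P=[(389,233,.082),(467,222,.082),(492,385,.082),(415,395,.082),(503,251,.107),(491,279,.079),(497,321,.079),(550,208,.118)]
for u,v,z in P: print(ray("top",u/1.5,v/1.5,z).round(4))
C=[ray("top",u/1.5,v/1.5,z)[:2] for u,v,z in P[:4]]
ctr=np.mean(C,0);ey=(C[3]+C[2]-C[0]-C[1])/2;print("ctr",ctr,np.linalg.norm(ey),np.linalg.norm(C[0]-C[1]))
ey/=np.linalg.norm(ey);ex=np.array([ey[1],-ey[0]]);print(ex,ey,"ang",np.arctan2(ex[1],ex[0])-np.pi/2)
for n,x,y,z in [("knob",-.105,-.08,.107),("piv",-.075,-.08,.0915),("tab",-.084,0,.07)]:
    w=ctr+x*ex+y*ey;print(n,w,proj("top",[*w,z])*1.5)
crop("top","crop1",250,130,400,270,5)
E
```

```text
[0.6555 0.0647 0.082 ]
[ 0.6754 -0.0531  0.082 ]
[ 0.431 -0.095  0.082]
[0.4134 0.0199 0.082 ]
[ 0.6298 -0.1033  0.107 ]
[ 0.59   -0.0914  0.079 ]
[ 0.5267 -0.1015  0.079 ]
[ 0.6933 -0.1688  0.118 ]
ctr [ 0.54382769 -0.01585997] 0.2470854683488413 0.11946270374411712
[-0.17567884  0.98444753] [-0.98444753 -0.17567884] ang 0.1765952896105163
knob [ 0.64102977 -0.10517266] [504.36990322 243.40867734]
piv [ 0.6357594  -0.07563923] [482.49238986 247.67977375]
tab [ 0.55858471 -0.09855357] [494.22979211 300.02366737]
```

View pics/crop1.png

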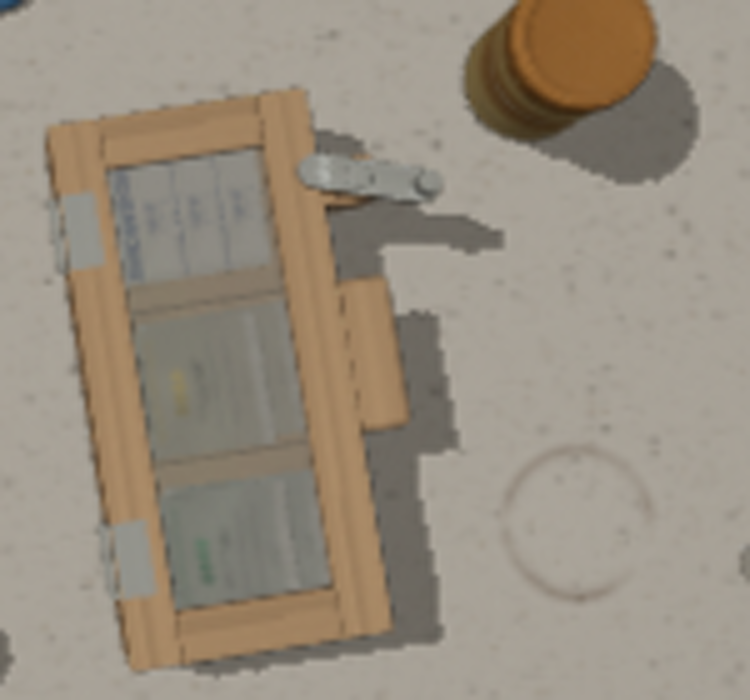

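The latch is turned about -0.35 rad toward the tab (knob in crop at (428,183), world (0.631,-0.104)). The pivot and chest edges match my chest frame: centre (0.544,-0.016), askew 0.177 rad. I'll turn the latch on in the negative direction, away from the honey jar, with the fingers shut.

```bash
python3 -m pendant '{"hand":[255,255,255,255,255,255,255,255,255,255],"xyz":[[38,46,0],[76,92,0],[114,138,0],[152,184,0],[190,230,0],[228,276,0],[266,322,0],[304,368,0],[342,414,0],[380,459,0]],"roll":[0.12,0.24,0.36,0.48,0.6,0.72,0.84,0.96,1.08,1.2]}' 20
```

```text
time: 0.98
position: [0.5464, -0.2356, 0.2258]
eef_rot: [3.141, 0.0, -1.471]
contact_force: [0.2, 0.3, -0.0]
grip_width: 0.0004
grasp_force: 0.0
```

```bash
python3 -m pendant '{"hand":[255,255,255,255,255,255,255,255,255,255],"xyz":[[28,34,0],[57,68,0],[85,102,0],[114,136,0],[114,136,0],[114,136,-35],[114,136,-70],[114,136,-95],[114,136,-109],[114,136,-109]],"roll":[0.077,0.077,0.077,0.077,0.077,0.077,0.077,0.077,0.077,0.077]}'
python3 - <<'E'
from h import *
s=sense();print(s["position"],s["contact_force"])
crop("top","crop2",250,110,400,230,5)
E
```

```text
time: 1.82
position: [0.6565, -0.1015, 0.1119]
eef_rot: [3.132, 0.002, -1.401]
contact_force: [0.4, -0.5, 0.3]
grip_width: 0.0001
grasp_force: 0.0
[ 0.65654144 -0.1015237   0.11186673] [ 0.37804374 -0.52271745  0.34467578]
```

View pics/crop2.png

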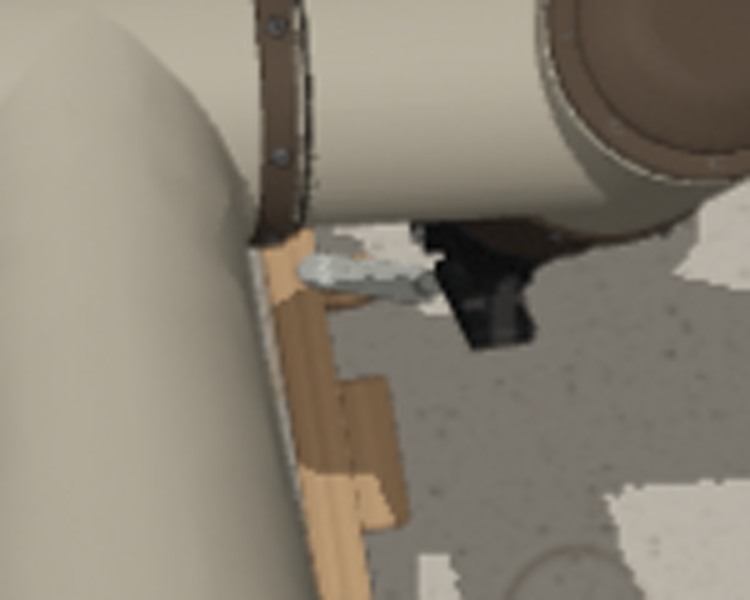

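The fingers are down on the far side of the knob and the latch hasn't moved. Next I'll push the knob toward the robot along the chest's front.

```bash
python3 -m pendant '{"hand":[255,255,255,255,255,255,255,255,255,255],"xyz":[[-4,0,0],[-8,0,0],[-12,0,0],[-15,0,0],[-18,1,0],[-21,1,0],[-25,2,0],[-28,3,0],[-31,3,0],[-31,3,0]],"roll":[0,0,0,0,0,0,0,0,0,0]}'
python3 - <<'E'
from h import *
crop("top","crop3",250,110,400,230,5)
E
```

```text
time: 2.7
position: [0.628, -0.0984, 0.117]
eef_rot: [3.141, 0.0, -1.4]
contact_force: [-0.5, 0.8, -0.4]
grip_width: -0.0001
grasp_force: 0.0
```

View pics/crop3.png

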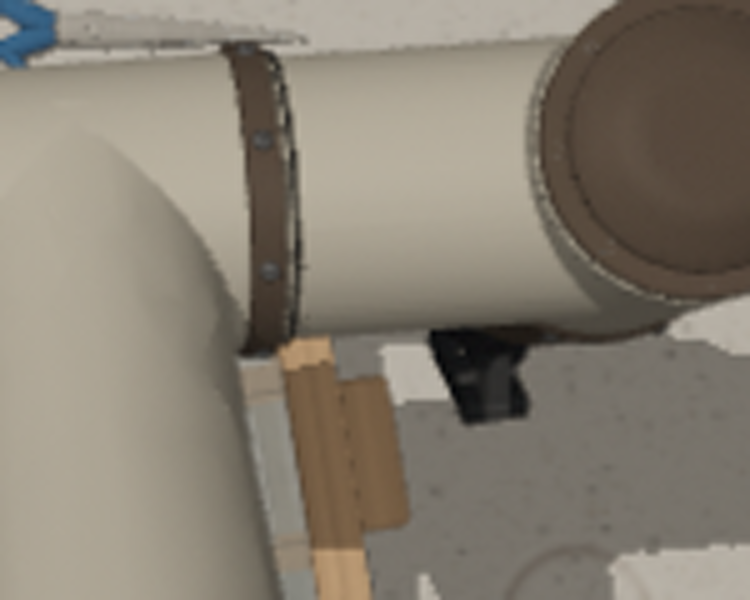

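The view is blocked by the arm, but by kinematics the latch should be past about -1.2. I'll push the knob in from the front to lay the latch along the edge, then retreat and check with the side view.

```bash
python3 -m pendant '{"hand":[255,255,255,255,255,255,255,255,255,255],"xyz":[[2,-10,0],[3,-19,0],[-6,-21,0],[-7,-15,0],[-8,-9,0],[-9,-5,0],[-10,-1,0],[-10,2,0],[-11,5,0],[-11,5,0]],"roll":[0,0,0,0,0,0,0,0,0,0]}'
python3 -m pendant '{"hand":[255,255,255,255,255,255],"xyz":[[3,-15,0],[6,-35,0],[2,-70,0],[-20,-100,0],[-50,-130,0],[-50,-130,0]],"roll":[0,0,0,0,0,0]}'
python3 - <<'E'
from h import *
crop("top","crop4",250,130,400,270,5)
E
```

```text
time: 3.58
position: [0.6176, -0.0926, 0.117]
eef_rot: [-3.142, 0.0, -1.399]
contact_force: [-1.3, -0.5, 0.2]
grip_width: 0.0001
grasp_force: 0.0
time: 4.08
position: [0.5628, -0.2271, 0.1164]
eef_rot: [3.138, 0.002, -1.406]
contact_force: [-0.6, 0.6, -0.8]
grip_width: 0.0004
grasp_force: 0.0
```

View pics/crop4.png

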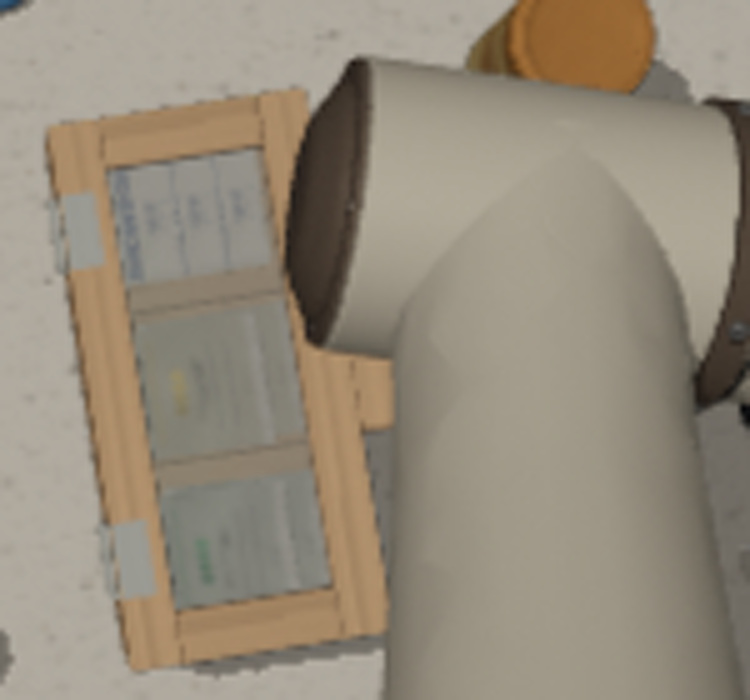

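The chest hasn't moved. The latch is hidden by the arm here, so I'll look at it from the side camera.

```bash
python3 - <<'E'
from h import *
crop("side","crop5",220,110,380,230,5)
c=np.array([.5438,-.0159]);ex=np.array([-.1757,.9844]);ey=np.array([-.9844,-.1757])
for n,x,y,z in [("piv",-.075,-.08,.0915),("knob@-1.57",-.075,-.05,.107),("knob@-1.2",-.0859,-.052,.107),("rear@-1.57",-.075,-.107,.0915)]:
    print(n,(proj("side",[*(c+x*ex+y*ey),z])-[220,110])*5)
E
```

```text
piv [271.93913004 245.64759426]
knob@-1.57 [324.85591654 231.54800368]
knob@-1.2 [329.30109052 221.71016528]
rear@-1.57 [226.03628665 235.29687006]
```

View pics/crop5.png

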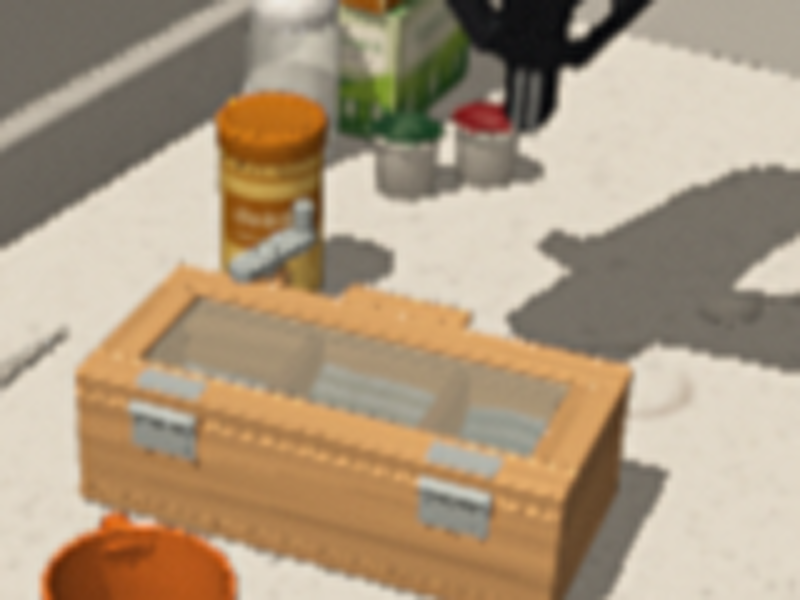

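```bash
python3 - <<'E'
from h import *
c=np.array([.5438,-.0159]);ex=np.array([-.1757,.9844]);ey=np.array([-.9844,-.1757])
def P(x,y,z):return ((proj("side",[*(c+x*ex+y*ey),z])-[220,110])*5).round()
for t in np.arange(-1.6,.41,.2):
    print(t.round(1),P(-.075-.03*np.cos(t),-.08-.03*np.sin(t),.107),P(-.075+.027*np.cos(t),-.08+.027*np.sin(t),.0915))
s=sense();p=s["position"];print(p,(proj("side",p-[0,0,.019])-[220,110])*5, P(-.06,-.125,.082),P(-.084,-.035,.079),P(-.084,.035,.079))
E
```

```text
-1.6 [324. 232.] [227. 235.]
-1.4 [328. 227.] [223. 239.]
-1.2 [329. 222.] [221. 244.]
-1.0 [328. 216.] [222. 249.]
-0.8 [325. 211.] [224. 254.]
-0.6 [320. 206.] [228. 258.]
-0.4 [313. 202.] [234. 263.]
-0.2 [305. 199.] [242. 266.]
-0.0 [295. 196.] [251. 269.]
0.2 [284. 194.] [261. 270.]
0.4 [273. 193.] [271. 271.]
[ 0.5666626  -0.22488087  0.11712437] [521.59067941 163.75703593] [184. 256.] [356. 276.] [482. 305.]
```

```bash
python3 - <<'E'
from h import *
p=sense()["position"]
for dz in (-.02,0,.02): print(dz,(proj("side",p+[0,0,dz])-[220,110])*5)
crop("side","crop6",280,90,360,150,10)
E
```

```text
-0.02 [521.43947026 165.34844695]
0 [524.49271091 133.21440677]
0.02 [527.6083445  100.42370773]
```

View pics/crop6.png

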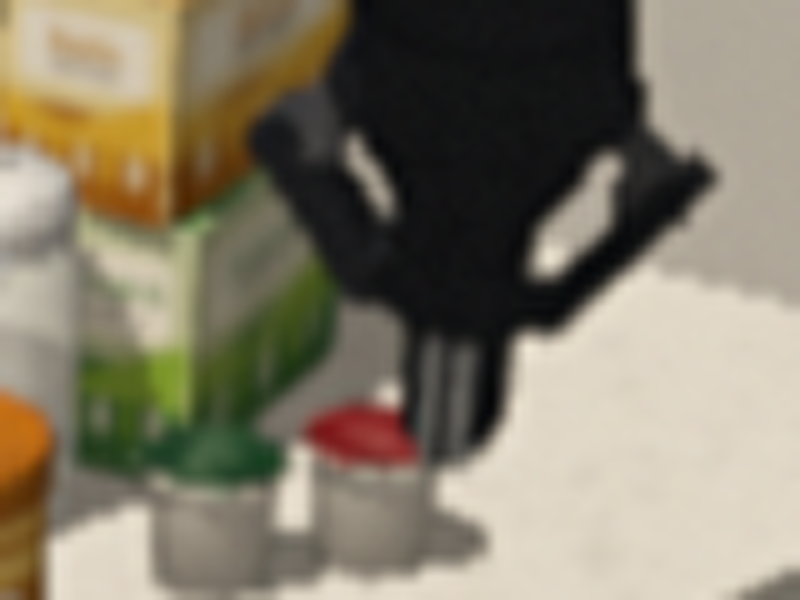

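The knob is still near -0.3 rad (knob at (302,202) in crop5). The shut fingertips appear at (525,130), about TCP height instead of 19 mm below it, so the finger passed over the knob. I'll repeat the push 22 mm lower.

```bash
python3 -m pendant '{"hand":[255,255,255,255,255,255,255,255,255,255],"xyz":[[24,32,0],[48,64,0],[72,95,0],[94,125,0],[94,125,0],[94,125,-12],[94,125,-22],[94,125,-22],[94,125,-22],[94,125,-22]],"roll":[0,0,0,0,0,0,0,0,0,0]}'
python3 -m pendant '{"hand":[255,255,255,255,255,255,255,255,255,255],"xyz":[[-4,0,0],[-8,0,0],[-12,0,0],[-15,0,0],[-18,1,0],[-20,1,0],[-22,1,0],[-24,2,0],[-26,2,0],[-26,2,0]],"roll":[0,0,0,0,0,0,0,0,0,0]}'
python3 - <<'E'
from h import *
s=sense();print(s["position"],s["contact_force"])
crop("side","crop7",220,110,380,230,5)
E
```

```text
time: 5.07
position: [0.6612, -0.0994, 0.0947]
eef_rot: [3.141, -0.0, -1.401]
contact_force: [-0.5, -0.5, -0.8]
grip_width: -0.0003
grasp_force: 0.0
time: 5.9
position: [0.6356, -0.0962, 0.0952]
eef_rot: [-3.141, 0.0, -1.4]
contact_force: [0.5, 0.8, 1.4]
grip_width: 0.0
grasp_force: 1.1
[ 0.63562137 -0.09615823  0.09517022] [0.52686642 0.80350173 1.38559491]
```

View pics/crop7.png

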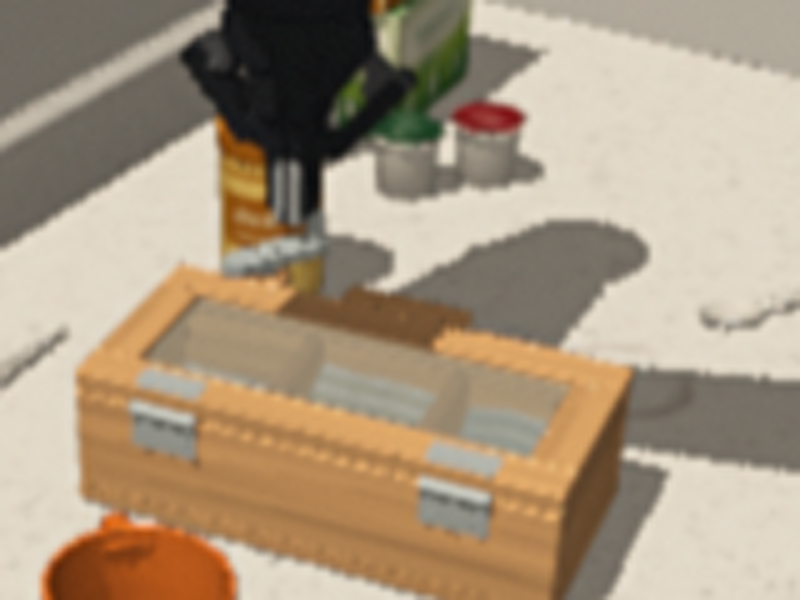

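The latch is turning and is now at about -0.8 rad (its rear end at (228,262)). I'll push further, then close it in from the front.

```bash
python3 -m pendant '{"hand":[255,255,255,255,255,255,255,255,255,255],"xyz":[[-4,0,0],[-7,1,0],[-6,-11,0],[-3,-23,0],[-16,-25,0],[-17,-18,0],[-18,-12,0],[-19,-7,0],[-20,-3,0],[-20,0,0]],"roll":[0,0,0,0,0,0,0,0,0,0]}'
python3 -m pendant '{"hand":[255,255,255,255,255,255],"xyz":[[0,0,0],[3,-15,0],[6,-33,0],[-20,-37,0],[-48,-42,0],[-48,-42,0]],"roll":[0,0,0,0,0,0]}'
python3 - <<'E'
from h import *
s=sense();print(s["position"],s["contact_force"])
crop("side","crop8",220,110,380,230,5)
E
```

```text
time: 6.78
position: [0.6156, -0.0958, 0.0949]
eef_rot: [3.141, -0.0, -1.399]
contact_force: [-1.8, -0.5, 0.3]
grip_width: 0.0002
grasp_force: 0.4
time: 7.28
position: [0.5628, -0.1388, 0.0942]
eef_rot: [3.137, 0.002, -1.402]
contact_force: [-0.3, 0.5, 0.2]
grip_width: 0.0001
grasp_force: 0.0
[ 0.56275278 -0.13883438  0.09422072] [-0.31708672  0.45813002  0.15544733]
```

View pics/crop8.png

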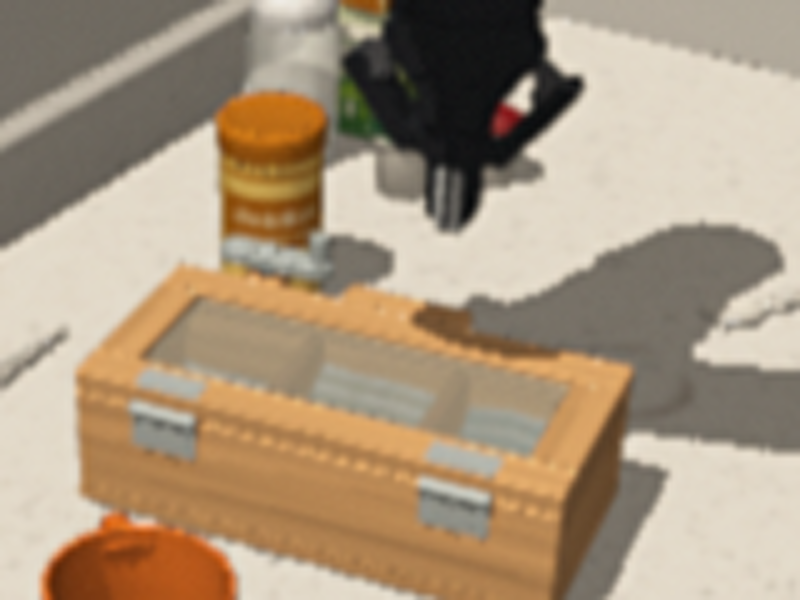

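The latch now lies along the front edge at about -1.55 rad: knob (320,238) and rear end (228,242), as predicted. The fingers are centred in front of the tab. The tool only points down, so I'll press the tab's front edge gently and lift it along its arc by friction, watching the force.

```bash
python3 -m pendant '{"hand":[255,255,255,255,255,255,255],"xyz":[[0,0,-20],[0,0,-40],[0,0,-47],[-2,12,-47],[-4,22,-47],[-5,26,-47],[-5,26,-47]],"roll":[0,0,0,0,0,0,0]}'
python3 -m pendant '{"hand":[255,255,255],"xyz":[[0,1,0],[0,2,0],[0,2,0]],"roll":[0,0,0]}'
python3 -m pendant '{"hand":[255,255,255],"xyz":[[0,1,0],[0,2,0],[0,2,0]],"roll":[0,0,0]}'
```

```text
time: 7.92
position: [0.5634, -0.111, 0.049]
eef_rot: [-3.14, -0.0, -1.397]
contact_force: [-0.1, -0.1, -0.0]
grip_width: 0.0001
grasp_force: 0.0
time: 8.17
position: [0.563, -0.1104, 0.0484]
eef_rot: [-3.141, -0.0, -1.4]
contact_force: [0.0, -0.6, 0.5]
grip_width: -0.0
grasp_force: 0.0
time: 8.42
position: [0.5626, -0.1086, 0.0479]
eef_rot: [-3.142, 0.0, -1.4]
contact_force: [-0.3, 0.5, 0.7]
grip_width: -0.0002
grasp_force: 0.0
```

```bash
python3 -m pendant '{"hand":[255,255,255],"xyz":[[0,1,0],[0,2,0],[0,2,0]],"roll":[0,0,0]}'
python3 -m pendant '{"hand":[255,255,255],"xyz":[[0,1,0],[0,2,0],[0,2,0]],"roll":[0,0,0]}'
python3 -m pendant '{"hand":[255,255,255],"xyz":[[0,1,0],[0,2,0],[0,2,0]],"roll":[0,0,0]}'
```

```text
time: 8.67
position: [0.5626, -0.1077, 0.0481]
eef_rot: [3.141, -0.002, -1.399]
contact_force: [-0.1, -5.8, 0.5]
grip_width: 0.0002
grasp_force: 2.9
time: 8.92
position: [0.5629, -0.1069, 0.0483]
eef_rot: [3.141, -0.003, -1.4]
contact_force: [1.3, -11.0, -0.3]
grip_width: 0.0001
grasp_force: 5.2
time: 9.17
position: [0.5631, -0.105, 0.0483]
eef_rot: [-3.141, -0.003, -1.4]
contact_force: [2.1, -10.4, -0.0]
grip_width: 0.0002
grasp_force: 5.2
```

```bash
python3 -m pendant '{"hand":[255,255,255,255,255],"xyz":[[0,0,2],[0,0,5],[0,0,8],[0,0,10],[0,0,10]],"roll":[0,0,0,0,0]}'
```

```text
time: 9.58
position: [0.563, -0.1044, 0.0585]
eef_rot: [-3.141, -0.002, -1.4]
contact_force: [1.5, -7.8, 0.1]
grip_width: 0.0
grasp_force: 4.1
```

```bash
python3 - <<'E'
from h import *
cv2.imwrite("pics/a.png",get_image("side"))
E
python3 -m pendant '{"hand":[255,255,255,255,255],"xyz":[[0,0,2],[0,0,4],[0,0,6],[0,1,8],[0,1,8]],"roll":[0,0,0,0,0]}'
python3 - <<'E'
from h import *
b=get_image("side");a=cv2.imread("pics/a.png");cv2.imwrite("pics/b.png",b)
d=np.abs(a.astype(int)-b).sum(2)>40
# lid region: front frame & window, right part away from the arm shadow
print([int(d[v:v+8,u:u+10].sum()) for v in (168,176,184,192) for u in range(250,350,10)])
c=np.array([.5438,-.0159]);ex=np.array([-.1757,.9844]);ey=np.array([-.9844,-.1757])
for x,y in[(-.06,-.125),(-.06,.125),(.06,.125)]:
  print(proj("side",[*(c+x*ex+y*ey),.082]))
print(sense()["contact_force"])
E
```

```text
time: 10.05
position: [0.5629, -0.1034, 0.0666]
eef_rot: [3.142, -0.002, -1.4]
contact_force: [0.2, -8.5, -0.5]
grip_width: -0.0001
grasp_force: 4.3
[24, 12, 25, 26, 29, 22, 40, 23, 3, 0, 5, 0, 0, 0, 5, 28, 30, 33, 47, 24, 3, 3, 4, 1, 0, 0, 0, 2, 8, 15, 1, 1, 0, 0, 3, 3, 3, 0, 5, 3]
[256.79254839 161.24246464]
[348.18756976 182.43445554]
[333.88869891 208.67035581]
[ 1.35833645 -8.31294275 -1.21106418]
```

```bash
python3 -m pendant '{"hand":[255,255,255,255,255,255,255,255],"xyz":[[0,0,3],[0,1,6],[0,2,9],[0,2,12],[0,3,15],[-1,4,18],[-1,4,21],[-1,4,21]],"roll":[0,0,0,0,0,0,0,0]}'
python3 - <<'E'
from h import *
b=get_image("side");a=cv2.imread("pics/b.png")
d=np.abs(a.astype(int)-b).sum(2)>40
for v in range(140,212,8): print(v,[int(d[v:v+8,u:u+10].sum()) for u in range(230,360,10)])
cv2.imwrite("pics/c.png",b)
s=sense();print(s["position"],s["contact_force"])
E
```

```text
time: 10.77
position: [0.5621, -0.099, 0.0879]
eef_rot: [-3.141, -0.002, -1.4]
contact_force: [0.3, -6.1, -0.2]
grip_width: -0.0001
grasp_force: 3.3
140 [0, 0, 0, 0, 0, 43, 18, 0, 71, 68, 0, 0, 0]
148 [0, 0, 14, 6, 0, 11, 68, 35, 77, 20, 0, 0, 0]
156 [0, 9, 57, 68, 60, 54, 73, 75, 37, 0, 0, 3, 23]
164 [0, 38, 53, 54, 58, 64, 33, 38, 52, 34, 20, 3, 0]
172 [7, 38, 18, 0, 1, 27, 50, 62, 64, 58, 71, 43, 5]
180 [4, 16, 8, 9, 2, 0, 0, 0, 7, 28, 44, 33, 29]
188 [2, 15, 28, 9, 9, 12, 8, 6, 0, 8, 16, 12, 12]
196 [0, 2, 1, 7, 17, 6, 13, 13, 8, 17, 17, 0, 0]
204 [0, 0, 0, 0, 0, 0, 4, 17, 23, 15, 3, 0, 24]
[ 0.56203009 -0.09901286  0.08765356] [ 0.86358809 -6.53999264  1.06492034]
```

The image differences run along the whole front edge, so the lid is rising, at about 0.28 rad. I'll keep following the arc, leading slightly horizontally.

```bash
python3 -m pendant '{"hand":[255,255,255,255,255,255,255,255,255,255],"xyz":[[0,2,4],[0,3,8],[-1,4,12],[-1,6,16],[-1,8,20],[-2,10,23],[-2,12,27],[-2,14,31],[-3,16,34],[-3,18,37]],"roll":[0,0,0,0,0,0,0,0,0,0]}'
python3 - <<'E'
from h import *
b=get_image("side");a=cv2.imread("pics/c.png")
d=np.abs(a.astype(int)-b).sum(2)>40
for v in range(116,196,8): print(v,[int(d[v:v+8,u:u+10].sum()) for u in range(220,360,10)])
cv2.imwrite("pics/d.png",b)
s=sense();print(s["position"],s["contact_force"])
E
```

```text
time: 11.65
position: [0.5589, -0.0816, 0.1254]
eef_rot: [-3.141, -0.003, -1.4]
contact_force: [-0.7, -7.2, 4.7]
grip_width: 0.0002
grasp_force: 4.1
116 [0, 0, 0, 0, 0, 19, 77, 10, 0, 19, 36, 0, 0, 0]
124 [0, 0, 0, 0, 0, 0, 72, 7, 2, 60, 52, 0, 0, 0]
132 [0, 0, 0, 0, 0, 0, 48, 16, 3, 46, 76, 0, 0, 0]
140 [0, 0, 0, 11, 0, 0, 24, 72, 52, 66, 28, 0, 0, 0]
148 [0, 0, 19, 79, 73, 55, 64, 80, 79, 37, 0, 0, 0, 0]
156 [0, 0, 44, 65, 77, 76, 66, 22, 52, 45, 29, 9, 23, 27]
164 [0, 1, 57, 65, 21, 39, 64, 80, 58, 65, 72, 70, 48, 0]
172 [0, 17, 48, 27, 1, 0, 0, 11, 52, 53, 69, 60, 44, 0]
180 [0, 19, 21, 17, 8, 0, 0, 0, 0, 0, 3, 29, 30, 24]
188 [0, 17, 42, 52, 30, 10, 0, 1, 2, 0, 16, 30, 4, 15]
[ 0.55893612 -0.08139784  0.12588191] [-0.855798   -7.48041767  4.68430088]
```

```bash
python3 -m pendant '{"hand":[255,255,255,255,255,255,255,255,255,255],"xyz":[[-1,4,7],[-1,8,13],[-2,13,19],[-3,18,24],[-4,23,29],[-5,28,34],[-6,33,39],[-7,39,43],[-8,45,47],[-9,51,50]],"roll":[0,0,0,0,0,0,0,0,0,0]}'
python3 - <<'E'
from h import *
b=get_image("side");a=cv2.imread("pics/d.png")
d=np.abs(a.astype(int)-b).sum(2)>40
for v in range(84,196,8): print(v,[int(d[v:v+8,u:u+10].sum()) for u in range(220,360,10)])
cv2.imwrite("pics/e.png",b)
s=sense();print(s["position"],s["contact_force"])
E
```

```text
time: 12.53
position: [0.5495, -0.0275, 0.1741]
eef_rot: [3.142, 0.0, -1.4]
contact_force: [-0.0, -1.3, 0.3]
grip_width: 0.0002
grasp_force: 0.6
84 [0, 0, 0, 0, 0, 8, 77, 61, 80, 78, 12, 0, 0, 0]
92 [0, 0, 0, 0, 0, 14, 72, 0, 0, 56, 8, 0, 0, 0]
100 [0, 0, 0, 0, 6, 65, 72, 0, 0, 53, 2, 0, 0, 0]
108 [0, 0, 0, 0, 7, 76, 57, 0, 16, 61, 24, 0, 0, 0]
116 [0, 0, 0, 0, 0, 37, 41, 8, 51, 35, 41, 0, 0, 0]
124 [0, 0, 0, 0, 0, 5, 33, 11, 19, 47, 57, 0, 0, 0]
132 [0, 0, 0, 0, 0, 6, 33, 47, 80, 61, 4, 0, 0, 0]
140 [0, 4, 69, 47, 25, 31, 77, 74, 69, 9, 0, 0, 0, 0]
148 [0, 11, 80, 63, 59, 61, 56, 33, 60, 20, 0, 0, 0, 0]
156 [0, 21, 76, 52, 39, 56, 60, 58, 33, 47, 57, 48, 21, 38]
164 [0, 34, 60, 21, 38, 22, 2, 21, 44, 47, 37, 16, 63, 36]
172 [0, 36, 53, 5, 23, 41, 43, 20, 6, 34, 60, 60, 36, 0]
180 [0, 40, 55, 53, 29, 8, 7, 11, 3, 14, 45, 79, 14, 0]
188 [0, 36, 72, 69, 38, 40, 30, 27, 13, 0, 47, 54, 0, 2]
[ 0.54976736 -0.02670966  0.17460218] [-0.77233654 -0.21260281  0.08374437]
```

```bash
python3 - <<'E'
from h import *
a,b=cv2.imread("pics/a.png"),cv2.imread("pics/e.png")
d=np.abs(a.astype(int)-b).sum(2)>40
for v in range(132,212,8): print(v,[int(d[v:v+8,u:u+10].sum()) for u in range(220,360,10)])
c=np.array([.5438,-.0139]);ex=np.array([-.1757,.9844]);ey=np.array([-.9844,-.1757])
# colour along lid's near edge / inside for candidate angles
for t in (0,.6,.8,.9,1.0,1.1,1.2,1.3):
    w=lambda r,y:proj("side",[*(c+(.06-r*np.cos(t))*ex+y*ey),.07+r*np.sin(t)+.012*np.cos(t)])+[-1,1]
    print(t,w(.117,.1).round(),w(.117,-.09).round(),[b[int(q[1]),int(q[0])].tolist() for q in (w(.112,.08),w(.112,.1),w(.128,.1))])
E
```

```text
132 [0, 0, 0, 0, 0, 6, 49, 52, 80, 80, 13, 0, 0, 0]
140 [0, 4, 69, 48, 25, 33, 80, 80, 80, 74, 62, 0, 0, 0]
148 [0, 12, 78, 66, 80, 80, 80, 80, 80, 62, 39, 0, 0, 0]
156 [0, 22, 68, 29, 57, 79, 80, 80, 80, 80, 70, 48, 33, 38]
164 [0, 34, 73, 80, 80, 80, 80, 80, 79, 56, 68, 80, 66, 34]
172 [0, 45, 73, 39, 61, 67, 74, 71, 73, 71, 73, 65, 4, 7]
180 [0, 37, 36, 42, 32, 0, 7, 20, 0, 17, 48, 54, 43, 49]
188 [0, 36, 76, 65, 31, 13, 7, 5, 2, 0, 43, 66, 15, 27]
196 [0, 0, 10, 33, 62, 71, 53, 31, 31, 40, 32, 43, 0, 0]
204 [0, 0, 0, 0, 0, 10, 35, 56, 73, 68, 30, 20, 0, 41]
0 [337. 182.] [267. 166.] [[122, 89, 57], [136, 98, 60], [136, 98, 60]]
0.6 [337. 163.] [263. 147.] [[138, 99, 61], [136, 98, 61], [226, 217, 201]]
0.8 [336. 160.] [261. 144.] [[144, 102, 61], [143, 101, 62], [225, 217, 200]]
0.9 [335. 159.] [259. 143.] [[141, 102, 62], [141, 101, 61], [224, 215, 199]]
1.0 [334. 159.] [258. 143.] [[139, 99, 58], [156, 124, 93], [224, 214, 198]]
1.1 [333. 159.] [256. 143.] [[141, 101, 59], [142, 101, 60], [224, 214, 198]]
1.2 [332. 160.] [254. 143.] [[144, 103, 62], [142, 101, 60], [224, 215, 198]]
1.3 [330. 161.] [252. 144.] [[141, 101, 63], [144, 103, 64], [226, 216, 200]]
```

The lid is still up, at about 1.07 rad. I'll carry it past upright slowly.

```bash
python3 -m pendant '{"hand":[255,255,255,255,255,255,255,255,255,255],"xyz":[[-1,7,4],[-3,14,7],[-4,21,9],[-5,28,11],[-6,35,13],[-8,42,14],[-9,49,15],[-10,56,15],[-11,63,15],[-12,69,15]],"roll":[0,0,0,0,0,0,0,0,0,0]}'
python3 -m pendant '{"hand":[255,255,255,255,255,255],"xyz":[[-1,5,0],[-2,9,0],[-2,13,0],[-3,17,0],[-4,21,0],[-4,21,0]],"roll":[0,0,0,0,0,0]}'
python3 - <<'E'
from h import *
b=get_image("side");cv2.imwrite("pics/f.png",b)
a=cv2.imread("pics/e.png");d=np.abs(a.astype(int)-b).sum(2)>40
for v in range(92,236,8): print(v,[int(d[v:v+8,u:u+10].sum()) for u in range(210,360,10)])
E
```

```text
time: 13.42
position: [0.5375, 0.0413, 0.1888]
eef_rot: [3.141, 0.0, -1.4]
contact_force: [0.6, 0.8, 0.5]
grip_width: -0.0003
grasp_force: 0.0
time: 13.92
position: [0.5336, 0.062, 0.1889]
eef_rot: [-3.142, 0.0, -1.399]
contact_force: [0.1, 0.9, 0.4]
grip_width: 0.0003
grasp_force: 0.0
92 [0, 0, 0, 0, 0, 72, 74, 0, 16, 80, 30, 0, 0, 0, 0]
100 [0, 0, 0, 0, 2, 75, 62, 1, 15, 80, 42, 0, 0, 0, 0]
108 [0, 0, 0, 0, 50, 80, 32, 26, 6, 74, 76, 24, 0, 0, 0]
116 [0, 0, 0, 0, 69, 80, 57, 2, 45, 55, 63, 5, 0, 0, 0]
124 [0, 0, 0, 0, 22, 80, 80, 48, 57, 27, 3, 0, 0, 0, 0]
132 [0, 0, 0, 0, 0, 53, 80, 74, 68, 7, 0, 0, 0, 0, 0]
140 [0, 0, 4, 69, 51, 25, 74, 80, 79, 37, 0, 0, 0, 0, 0]
148 [0, 0, 12, 78, 66, 79, 80, 80, 80, 58, 10, 0, 0, 0, 0]
156 [0, 57, 51, 70, 21, 64, 80, 80, 79, 80, 80, 70, 48, 14, 0]
164 [0, 57, 79, 78, 79, 80, 80, 76, 26, 14, 37, 59, 80, 48, 64]
172 [0, 33, 80, 76, 80, 80, 80, 80, 67, 43, 20, 17, 80, 80, 80]
180 [0, 9, 80, 78, 76, 72, 60, 72, 75, 80, 80, 60, 57, 25, 10]
188 [0, 0, 40, 51, 66, 69, 76, 78, 75, 80, 80, 70, 39, 0, 0]
196 [0, 0, 10, 46, 60, 41, 38, 58, 68, 79, 80, 80, 44, 0, 0]
204 [0, 0, 0, 1, 4, 23, 45, 50, 45, 45, 70, 80, 22, 0, 0]
212 [0, 0, 0, 0, 0, 0, 0, 3, 23, 52, 59, 49, 4, 0, 7]
220 [0, 0, 0, 0, 0, 0, 0, 0, 0, 2, 4, 48, 6, 19, 66]
228 [0, 0, 0, 0, 0, 0, 0, 0, 0, 0, 0, 22, 25, 70, 80]
```

```bash
python3 - <<'E'
from h import *
a,b=cv2.imread("pics/a.png"),cv2.imread("pics/f.png")
c=np.array([.5438,-.0139]);ex=np.array([-.1757,.9844]);ey=np.array([-.9844,-.1757])
def w(t,r,y):
    p=c+(.06-r*np.cos(t)+.012*np.sin(t))*ex+y*ey
    return (proj("side",[*p,.07+r*np.sin(t)+.012*np.cos(t)])+[-1,1]).round().astype(int)
for t in (0,1.07,1.3,1.5,1.65,1.8,1.95):
    for im,n in((a,"a"),(b,"f")):
        print(t,n,[(q.tolist(),im[q[1],q[0]].tolist()) for q in (w(t,.11,.115),w(t,.11,.06),w(t,.11,-.115),w(t,.14,0),w(t,.128,.1))])
E
```

```text
0 a [([342, 185], [224, 168, 106]), ([320, 180], [119, 85, 52]), ([257, 165], [222, 167, 105]), ([302, 169], [230, 173, 109]), ([338, 180], [120, 86, 54])]
0 f [([342, 185], [121, 115, 106]), ([320, 180], [157, 133, 108]), ([257, 165], [168, 133, 97]), ([302, 169], [228, 220, 203]), ([338, 180], [222, 211, 194])]
1.07 a [([338, 165], [138, 130, 118]), ([314, 160], [175, 164, 149]), ([245, 145], [215, 205, 188]), ([292, 142], [84, 79, 72]), ([333, 156], [226, 216, 200])]
1.07 f [([338, 165], [228, 220, 204]), ([314, 160], [227, 218, 200]), ([245, 145], [217, 208, 191]), ([292, 142], [235, 225, 208]), ([333, 156], [227, 218, 202])]
1.3 a [([335, 168], [117, 112, 101]), ([310, 162], [226, 216, 200]), ([240, 147], [159, 151, 136]), ([287, 144], [24, 24, 26]), ([329, 158], [227, 218, 201])]
1.3 f [([335, 168], [228, 220, 204]), ([310, 162], [227, 219, 203]), ([240, 147], [162, 153, 138]), ([287, 144], [239, 228, 212]), ([329, 158], [229, 221, 204])]
1.5 a [([332, 172], [119, 113, 103]), ([307, 166], [29, 26, 25]), ([235, 150], [157, 149, 135]), ([282, 148], [111, 75, 27]), ([326, 163], [2
[... 429 characters left out ...]
6]), ([278, 153], [139, 136, 128]), ([323, 168], [228, 220, 203])]
1.8 a [([327, 182], [128, 92, 59]), ([301, 176], [119, 86, 55]), ([228, 159], [226, 218, 201]), ([274, 159], [159, 138, 111]), ([320, 174], [155, 144, 129])]
1.8 f [([327, 182], [139, 108, 80]), ([301, 176], [232, 185, 126]), ([228, 159], [236, 196, 142]), ([274, 159], [157, 136, 108]), ([320, 174], [228, 220, 205])]
1.95 a [([324, 189], [169, 149, 121]), ([299, 182], [176, 154, 123]), ([225, 165], [227, 219, 202]), ([270, 167], [224, 169, 105]), ([317, 181], [146, 120, 90])]
1.95 f [([324, 189], [109, 78, 49]), ([299, 182], [117, 84, 52]), ([225, 165], [114, 82, 51]), ([270, 167], [121, 88, 55]), ([317, 181], [129, 91, 53])]
```

Wood shows at every point predicted for 1.95 rad, and plain counter where a less open lid would be, so the lid rests open. I'll withdraw, confirm it is at rest and the chest and latch are in place, then hand in.

```bash
python3 -m pendant '{"hand":[255,255,255,255,255,255,255,255,255,255],"xyz":[[2,-20,5],[4,-40,25],[6,-70,50],[0,-105,70],[-10,-140,80],[-30,-175,80],[-50,-210,80],[-70,-240,80],[-80,-250,80],[-80,-250,80]],"roll":[0,0,0,0,0,0,0,0,0,0]}'
python3 - <<'E'
from h import *
import cv2
b=get_image("side");f=cv2.imread("pics/f.png")
d=np.abs(b.astype(int)-f).sum(2)>60
print("lid+mug area change",int(d[180:280,200:350].sum()))
s=sense();print(s["time"],s["position"],s["contact_force"])
# chest body bottom-left part vs closed image, latch vs b.png
a=cv2.imread("pics/a.png");d2=np.abs(b.astype(int)-a).sum(2)>60
print("latch/honey change",int(d2[128:162,262:288].sum()),"tub/mug",int(d2[240:275,225:330].sum()))
E
```

```text
time: 14.8
position: [0.4515, -0.1906, 0.2692]
eef_rot: [3.142, 0.0, -1.404]
contact_force: [-0.3, 0.8, 0.2]
grip_width: 0.0001
grasp_force: 0.0
lid+mug area change 1176
14.85 [ 0.45278838 -0.18958865  0.26924956] [ 0.81167795 -0.38084067 -1.16194162]
latch/honey change 90 tub/mug 0
```

```bash
python3 -m pendant '{"hand":[255,255,255,255,255,255],"xyz":[[0,0,0],[0,0,0],[0,0,0],[0,0,0],[0,0,0],[0,0,0]],"roll":[0,0,0,0,0,0]}' >/dev/null; python3 - <<'E'
from h import *
b=get_image("side")
for q in[(324,189),(299,182),(225,165),(270,167),(332,172),(307,166)]: print(q,b[q[1],q[0]])
g=cv2.matchTemplate(b[120:170,250:300],cv2.imread("pics/a.png")[136:160,262:286],cv2.TM_CCOEFF_NORMED)
print("latch match",g.max(),cv2.minMaxLoc(g)[3],"expect (12,16)")
sign_off()
E
```

```text
(324, 189) [109  78  49]
(299, 182) [111  80  48]
(225, 165) [110  78  48]
(270, 167) [115  83  51]
(332, 172) [222 212 196]
(307, 166) [221 212 197]
latch match 0.8979439 (12, 16) expect (12,16)
the job is handed in; nothing more can be done
```

The job is handed in at about 15 s: by the camera checks, the latch lies along the front edge, the lid rests fully open, the chest moved about 2–3 mm, the mug, jar and tub look undisturbed, and the arm is clear. I have not seen the judge's result.

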